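# Open the sanitiser bottle in the dosing station

## Robot

A 6-joint arm with a two-finger parallel gripper is mounted at the origin on the work surface. World frame = base frame: x ahead of the robot, y to its left, z up, the work surface at z = 0. Lengths are in mm, angles in rad, forces in N, time in s.
With the tool pointing down it reaches from about 400 to 925 mm from the base axis. Payload 12.5 kg.
Tool frame: the origin (TCP) lies midway between the tips of the shut fingers; the grasp point (between the pads) lies 19 mm behind it; z points along the fingers, y is the line along which they close (so a half turn about z gives the same grasp; the last joint's range is limited). The gripper opens to 95 mm and grips with 3 to 60 N. Pads are 20 mm wide; open, the fingers measure 119 mm over their backs; the gripper's body (75 mm by 180 mm) begins 59 mm behind the grasp point.
Start: joints at [1.008, 0.491, 1.559, -0, 1.092, -0.106], TCP at [275.661, 560.944, 214.661] pointing down, gripper open.
Joint ranges: [-3.1, 3.1], [-0.84, 2.19], [0.05, 2.79], [-1.13, 4.28], [0.06, 2.93], [-2.69, 2.69]. Speed limits (rad/s): [2.22, 2.22, 2.79, 3.14, 3.14, 3.14].

## Interface

Orientations are given as [roll, pitch, yaw] about the fixed x, y, z axes, in that order (R = Rz(yaw) Ry(pitch) Rx(roll)).
In Python, from cell import readout, eyes, env gives the robot as it stands.
- The arm moves only by the tool move_arm, never from a script. Its argument "plan" is a list of rows, each a list of 3 entries, a list of its own where there are three numbers: the turn, a rotation vector about the tool's x, y, z in degrees, then the shift along the tool's x, y, z in m, then the gripper command: -1 is shut, 1 is fully open, values between are in proportion. In form: [[[ax, ay, az], [x, y, z], jaw], ...]. A call has 1 to 5 rows; each row is the pose to reach, as a shift and turn from the pose commanded when the call began, along the tool's axes at that moment; what a row does not reach only later rows make up. A row lasts 1/8 s, in which the tool goes at most 62.5 mm and 10.7 degrees, less where a joint would pass 70% of its speed; a pose out of reach is approached as far as the arm can. A call with a gripper value outside its range is refused whole. The fingers move at their own pace and stop on an object; the grip force is fixed at half the most. Time passes only in rows, so rows that repeat a pose let the fingers close. It gives the time, the measured TCP pose, the force, the opening and the grip force at its end, in the units of the state.
- readout.state(): the state, without advancing time (a new reading comes with each control period).
- eyes.read_camera(name): name is "scene" or "top" or "wrist"; returns a dict with "img" (400x640x3 uint8, red, green, blue), "K" (3x3 intrinsics, pixels), "extrinsics" (4x4, takes a point from camera to world coordinates). Camera axes: x right, y up, looking along -z (the intrinsics and any distortion apply to the point x, -y, -z); pixel columns grow to the right and rows downward; lengths in mm; the calibration is good to about 2 mm. The wrist camera is an equidistant fisheye: a pixel r from the principal point sees the ray r / f radians off the axis. A picture is of the moment at which its call begins. There is no depth.
- env.job_done(): hands the job in; it is judged then, once.
Trained networks look in a picture, given as the dict that the camera call returned (one of the last four; its "shot" number tells which), for a name from the list of things; names that differ only in an ending like _2 or _b are one class to them, and where a whole thing is asked for, a point or a joint stands for the part that bears it (a point fixed in the world has none). Each returns a list of dicts, best first, with "score" (0 to 1); they miss things now and then, are a little off and sometimes report something else, mostly with a low value. They report only what shows in the picture. A call takes as long as a camera call. They do not tell look-alikes from the thing itself.
- eyes.cut_out(picture, name): "mask" (400x640 bool, what is visible of it) and "uv" ([column, row] in pixels, amid what is visible of it).
The state is a dict: "t": time; "joints": joint angles; "qvel": joint speeds; "tau": joint torques, N m; "eef_pos": TCP position; "tcp_rot": TCP orientation; "ft_force": force on the tool from outside, world axes, zero at the start; "moment": the same for the moment, N m; "opening": opening from 0.0 (shut) to 1.0 (fully open); "grip_force": force on a finger pad.
Only numpy, scipy, OpenCV 4.12 (cv2) and the standard library are available. Lean on these libraries where they do the work, as an engineer would, in place of code of your own. Each camera call takes 0.05 s, during which the arm holds its last target. There are 200 camera calls.

## Task

Take the white square sanitiser bottle with the red safety cap, set it upright and squarely down in the square well of the steel dosing station so that it cannot turn (lower it in, do not drop it), then push its cap down, twist it anticlockwise until it is free and lift it straight off. Finish while still holding the cap level, 5 to 10 cm directly above the open bottle, so that drips fall back in: do not put the cap down or let go of it. Leave everything else on the table where it is.

Things in the scene. Friction and masses are not known exactly. Their poses are not given: they have to be found in the camera images.
- cap_center (a point): Red ribbed push-and-turn safety cap on the sanitiser bottle, 52 mm in diameter, 32 mm high, 50 g. The point is its centre, half-way up; own z points up out of its flat top. The locked cap carries the bottle's weight: the bottle can be lifted and carried by gripping the cap. Locked, it has about 1.5 mm sideways and 0.1 rad turning play.
- cap_edge (a point): The centre of the open lower edge of the red cap, 16 mm below cap_center; axes as the cap's.
- cap: The same red cap, origin as cap_edge. Three lugs lock it to the neck: it cannot be turned or pulled off until pushed down at least 4.5 mm on the standing bottle (stop at 6.5 mm). Held down, it turns anticlockwise seen from above against light friction, is free after 0.85 rad and stopped at about 1.4 rad: turn it about 1.1 rad, then lift straight up.
- cap_liner (a joint): Spring liner inside the cap, m: how far it is pushed in. 0.002 with the cap locked (spring 7 N), over 0.0065 when the cap is pressed down far enough to turn past its catch (12 N), 0.0085 at the stop (14 N), 0 when the cap is off.
- bottle_base (a point): Centre of the flat underside of the white sanitiser bottle: square body 64 x 64 mm, sides along its own x and y, 112 mm high, sloped shoulder, round neck 32 mm in diameter (43 mm over its lugs); 0.3 to 0.55 kg. Own z runs up the bottle. With the cap on, the cap's centre is 150 mm above this point. Any of the four ways round suits the well.
- bottle_mouth (a point): Centre of the top rim of the bottle's neck, 152 mm above its underside; axes as the bottle's. With the cap locked, the cap's lower edge is 18 mm below this point.
- sanitiser: The same white bottle; its origin is the centre of its underside, z up.
- well_floor (a point): Centre of the floor of the square well in the fixed stainless dosing station, 6 mm above the table. Well 68 x 68 mm inside, sides along this point's x and y, walls 38 mm high above this floor, lips flaring outward to 46 mm (94 mm wide there). The station's plate reaches 62 mm to each side of the well and 184 mm towards its own -y, where the dosing cup stands.
- station: The fixed dosing station; its origin is on the table directly under the centre of the well.
- dosing_cup: Clear measuring cup, 64 mm wide, 62 mm high, standing on the station's grid 122 mm from the well's centre; origin at its underside. Leave alone.
- detergent: Squat round blue bottle with blue cap, 62 mm wide, 122 mm high; origin at its underside. Leave alone.
- rose_water: Squat round pink bottle with green cap, 62 mm wide, 122 mm high; origin at its underside. Leave alone.
- sprayer: White trigger spray bottle with blue head, 85 x 58 mm, 215 mm high; origin at its underside. Leave alone.
- scraper: Steel bench scraper with black handle lying flat, 130 x 150 mm, 16 mm high. Leave alone.
- loaf_tin: Open foil loaf tin, 119 x 219 mm over its rim, 60 mm high; origin at its underside. Leave alone.
- yellow_box: Yellow cake box, 184 x 184 mm, 62 mm high; origin at its underside. Leave alone.
- pink_box: Pink cake box, 184 x 184 mm, 62 mm high; origin at its underside. Leave alone.
Not all that is in view belongs to the job. Of the things like the cap, leave any that is black or purple; of the rest the larger one is meant.

How it is judged:
By the outcome, as a careful person would: the job done as asked, in the order asked, and still so for the second after the job is handed in, while the arm keeps its last pose, push and grip.
It also fails if it takes over 43 s, if anything falls off the work surface, if the arm or the gripper's body presses on something with over 40 N, if the wrist force passes 120 N, or if a joint passes its speed limit or range.

## Working session

There is one attempt and no reset: what is moved stays moved. The work goes in short steps, Python scripts to look and compute and a tool call to move; the robot and the scene stay as the last step left them, time stands still between calls to the robot, and variables do not carry over. Pictures are saved under pics/ and viewed, at most 10 in all, crops included, and the job is handed in when it is done.

Besides the shell and the picture viewer there is one more tool, called after ">>>" as name(argument=value, ...), one argument or row to a line, values as JSON. move_arm: Moves the arm, as the interface text tells. Its arguments: {"type":"object","properties":{"plan":{"type":"array","items":{"type":"array"}}},"required":["plan"]}

```bash
mkdir -p pics; ls
cat > h.py <<'E'
import numpy as np, cv2
from cell import readout, eyes, env
from scipy.spatial.transform import Rotation as R
def ray(p,uv):
    K=p["K"];E=np.array(p["extrinsics"]);
    d=np.array([(uv[0]-K[0][2])/K[0][0],-(uv[1]-K[1][2])/K[1][1],-1.]);d=E[:3,:3]@d
    return E[:3,3],d/np.linalg.norm(d)
def onz(p,uv,z):
    o,d=ray(p,uv);return o+d*(z-o[2])/d[2]
def tri(*pairs):
    A=np.zeros((3,3));b=np.zeros(3)
    for p,uv in pairs:
        o,d=ray(p,uv);M=np.eye(3)-np.outer(d,d);A+=M;b+=M@o
    return np.linalg.solve(A,b)
def proj(p,X):
    E=np.array(p["extrinsics"]);c=E[:3,:3].T@(np.array(X)-E[:3,3]);K=p["K"]
    return [K[0][0]*c[0]/-c[2]+K[0][2],K[1][1]*-c[1]/-c[2]+K[1][2]]
def save(p,n): cv2.imwrite("pics/"+n,p["img"][:,:,::-1])
E
python3 - <<'E'
from h import *
s=eyes.read_camera("scene");t=eyes.read_camera("top")
im=np.vstack([s["img"],t["img"]])
cv2.imwrite("pics/a.png",s["img"][:,:,::-1]);cv2.imwrite("pics/b.png",t["img"][:,:,::-1])
for n,p in(("s",s),("t",t)):
  print(n,p["K"],np.round(p["extrinsics"],2).tolist())
  for k in("cap_center","sanitiser","station","dosing_cup"):
    print(k,[(round(d["score"],2),np.round(d["uv"]).tolist(),int(d["mask"].sum())) for d in eyes.cut_out(p,k)])
print(readout.state())
E
```

```text
pics
s [[486.54690662   0.         315.69696143]
 [  0.         486.54690662 192.53335547]
 [  0.           0.           1.        ]] [[-0.4, -0.62, 0.67, 1698.95], [0.92, -0.27, 0.3, 532.18], [-0.0, 0.74, 0.68, 1282.25], [0.0, 0.0, 0.0, 1.0]]
cap_center [(0.67, [359.0, 190.0], 136), (0.56, [315.0, 226.0], 106), (0.46, [340.0, 180.0], 211)]
sanitiser [(0.94, [341.0, 201.0], 439)]
station [(0.6, [282.0, 199.0], 1528)]
dosing_cup [(0.83, [258.0, 187.0], 310)]
t [[374.70432381   0.         321.15041291]
 [  0.         374.70432381 206.14176828]
 [  0.           0.           1.        ]] [[0.01, 0.99, -0.1, 443.15], [-1.0, 0.01, 0.02, 32.3], [0.02, 0.1, 0.99, 1124.82], [0.0, 0.0, 0.0, 1.0]]
cap_center [(0.87, [291.0, 234.0], 342), (0.69, [284.0, 268.0], 265), (0.59, [309.0, 195.0], 149), (0.54, [310.0, 260.0], 112)]
sanitiser [(0.71, [297.0, 236.0], 178)]
station [(0.76, [370.0, 227.0], 3018)]
dosing_cup [(0.87, [397.0, 212.0], 414)]
{'t': 0.5, 'joints': array([ 1.00839360e+00,  4.90940606e-01,  1.55896411e+00,  3.25028177e-06,
        1.09173557e+00, -1.05583452e-01]), 'qvel': array([-0.0004679 , -0.00091902, -0.00057325, -0.00079739,  0.00021778,
       -0.00215023]), 'tau': array([-8.07063661e-04, -6.12043905e+01, -2.58289808e+01,  6.93008490e-02,
        4.47288179e-02, -4.55550230e-05]), 'eef_pos': array([275.64201512, 560.90769773, 214.61359532]), 'tcp_rot': array([-3.14154559e+00, -7.88799044e-06,  2.68477188e+00]), 'ft_force': array([ 0.16386072, -0.65329346,  0.28572811]), 'moment': array([-0.04655874, -0.03417102,  0.00568509]), 'grip_force': 0.0, 'opening': 0.9959995511751664}
```

View pics/a.png

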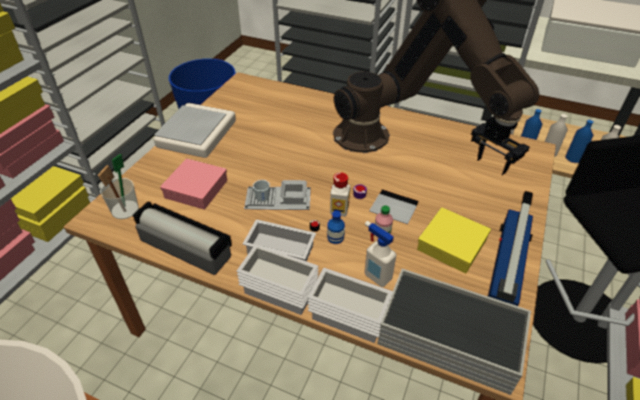

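View pics/b.png

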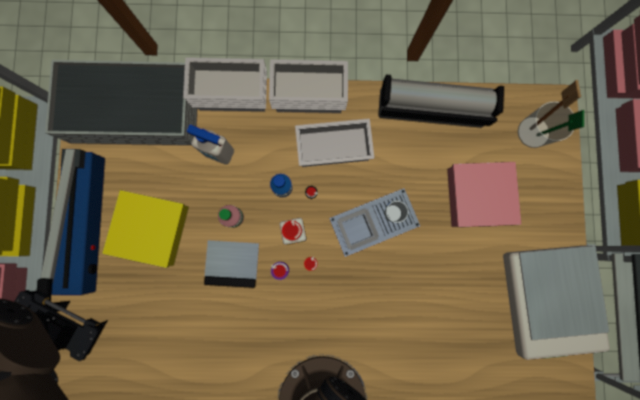

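The scene view shows the white bottle with its red cap at (341,195), standing upright. The station is at (280,195). In the top view the bottle is at (292,231), the well at about (355,230) and the cup at (396,212). There are four cap-like things in the top view:
- (291,231): on the bottle, the largest and all red.
- (280,270): red with purple.
- (310,264): small and red.
- (312,191): red with black.

The one on the bottle fits the description. I'll confirm it in a crop and measure.

Run:
```python
from h import *
s=eyes.read_camera("scene");t=eyes.read_camera("top")
a=cv2.resize(t["img"][170:290,260:430],None,fx=4.6,fy=4.6,interpolation=cv2.INTER_CUBIC)
cv2.imwrite("pics/c.png",a[:,:,::-1])
def best(p,k,uv): 
    return min(eyes.cut_out(p,k),key=lambda d:np.hypot(*(np.array(d["uv"])-uv)))
def cen(m): v,u=np.nonzero(m);return np.array([u.mean(),v.mean()])
cs=best(s,"cap_center",(341,180));ct=best(t,"cap_center",(291,232))
print("cap uv",cs["uv"],ct["uv"],cen(cs["mask"]),cen(ct["mask"]))
print("tri",tri((s,cen(cs["mask"])),(t,cen(ct["mask"]))), "top@150", onz(t,cen(ct["mask"]),160))
for k in("sanitiser","station"):
  m=eyes.cut_out(t,k)[0]["mask"]
  P=[onz(t,(u,v),100 if k=="sanitiser" else 6)[:2] for v,u in zip(*np.nonzero(m))]
  r=cv2.minAreaRect(np.array(P,np.float32));print(k,r)
for k in("detergent","rose_water","sprayer","scraper","cap_center"):
  for d in eyes.cut_out(t,k): print(k,round(d["score"],2),onz(t,d["uv"],100 if k[0] in"dr" else 20).round())
```

```text
cap uv [340.5, 178.8] [294.4, 231.5] [340.51630435 179.80434783] [291.79378531 230.19491525]
tri [479.2283189   86.39977551 149.19988393] top@150 [478.96516218  85.46050221 160.        ]
sanitiser ((476.2517395019531, 85.9110107421875), (63.500579833984375, 64.46965026855469), 14.778437614440918)
station ((512.1802978515625, -153.4618377685547), (123.14299774169922, 246.64987182617188), 22.282121658325195)
detergent 0.87 [606. 129. 100.]
detergent 0.33 [521. 261. 100.]
rose_water 0.74 [518. 259. 100.]
sprayer 0.6 [728. 337.  20.]
scraper 0.89 [392. 271.  20.]
cap_center 0.77 [365. 120.  20.]
cap_center 0.67 [390.  38.  20.]
cap_center 0.66 [472.  73.  20.]
cap_center 0.56 [480.  85.  20.]
cap_center 0.45 [595.  41.  20.]
```

View pics/c.png

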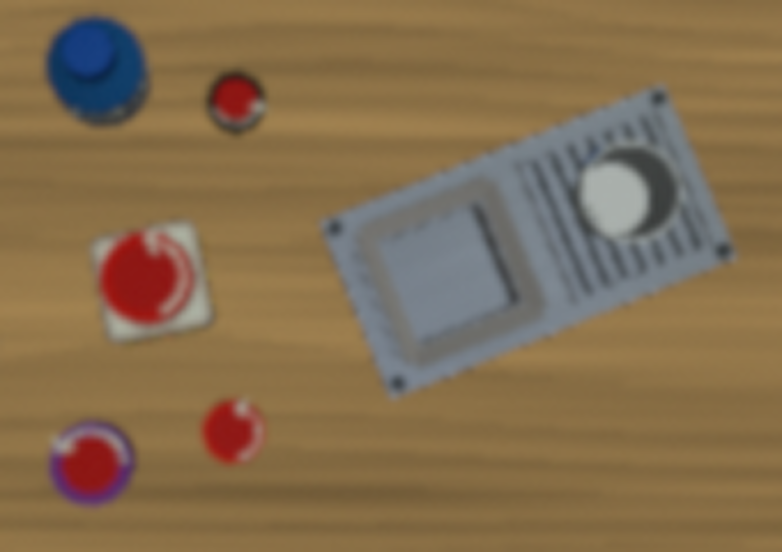

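The crop confirms it: the large all-red cap sits on the white square bottle. Next to it are purple/red, black/red and smaller plain red lids. I'll move to a hover between bottle and well for the wrist camera.

```bash
cat >> h.py <<'E'
def go(pos,yaw):
    s=readout.state();A=R.from_euler('xyz',s["tcp_rot"]);B=R.from_euler('xyz',[np.pi,0,yaw])
    print("turn deg",np.degrees((A.inv()*B).as_rotvec()).round(2),"shift m",(A.inv().apply(np.array(pos)-s["eef_pos"])/1000).round(4))
E
python3 - <<'E'
from h import *
go([470,0,350],1.6)
E
```

```text
turn deg [ 1.000e-02 -0.000e+00  6.215e+01] shift m [-0.4218 -0.4177 -0.1354]
```

>>> move_arm(
  plan=[
    [[0, 0, 10], [-0.05, -0.03, -0.05], 0.6],
    [[0, 0, 20], [-0.09, -0.08, -0.08], 0.6],
    [[0, 0, 30], [-0.13, -0.12, -0.1], 0.6],
    [[0, 0, 40], [-0.17, -0.16, -0.12], 0.6],
    [[0, 0, 50], [-0.21, -0.2, -0.135], 0.6],
  ],
)

```text
t: 1.68
eef_pos: [372.3, 298.4, 347.3]
tcp_rot: [3.14, -0.0, 1.807]
ft_force: [0.9, 0.3, -0.9]
opening: 0.804
grip_force: 0.0
```

Run:
```python
from h import *
print(readout.state()["joints"],readout.state()["opening"])
go([470,0,350],1.6)
```

```text
[ 5.36979584e-01  1.54197402e-01  1.70284922e+00 -7.47564026e-06
  1.28332251e+00  3.00926697e-01] 0.8040085755778806
turn deg [ 0.06 -0.03 11.85] shift m [-0.3129  0.0252 -0.0028]
```

>>> move_arm(
  plan=[
    [[0, 0, 4], [-0.06, 0.005, 0], 0.6],
    [[0, 0, 8], [-0.12, 0.01, 0], 0.6],
    [[0, 0, 12], [-0.18, 0.015, 0], 0.6],
    [[0, 0, 12], [-0.24, 0.02, 0], 0.6],
    [[0, 0, 12], [-0.3, 0.025, -0.003], 0.6],
  ],
)

```text
t: 2.3
eef_pos: [468.3, 12.7, 349.4]
tcp_rot: [3.141, -0.0, 1.603]
ft_force: [0.8, 1.1, -0.6]
opening: 0.798
grip_force: 0.0
```

Run:
```python
from h import *
w=eyes.read_camera("wrist");save(w,"w1.png")
print(w["K"],np.round(w["extrinsics"],3).tolist(),readout.state()["eef_pos"])
for k in("cap_center","sanitiser","station","dosing_cup"):
    print(k,[(round(d["score"],2),np.round(d["uv"]).tolist(),int(d["mask"].sum())) for d in eyes.cut_out(w,k)])
```

```text
[[309.70691629   0.         324.14129317]
 [  0.         309.70691629 198.69895523]
 [  0.           0.           1.        ]] [[0.999, -0.031, -0.009, 464.737], [0.032, 0.963, 0.266, 88.311], [0.001, -0.266, 0.964, 518.664], [0.0, 0.0, 0.0, 1.0]] [470.26828186   7.47716098 349.48841654]
cap_center [(0.82, [266.0, 92.0], 848), (0.64, [337.0, 116.0], 1561), (0.64, [277.0, 145.0], 501), (0.58, [406.0, 147.0], 450)]
sanitiser [(0.77, [318.0, 115.0], 663)]
station [(0.84, [344.0, 233.0], 6167)]
dosing_cup [(0.59, [365.0, 303.0], 381)]
```

View pics/w1.png

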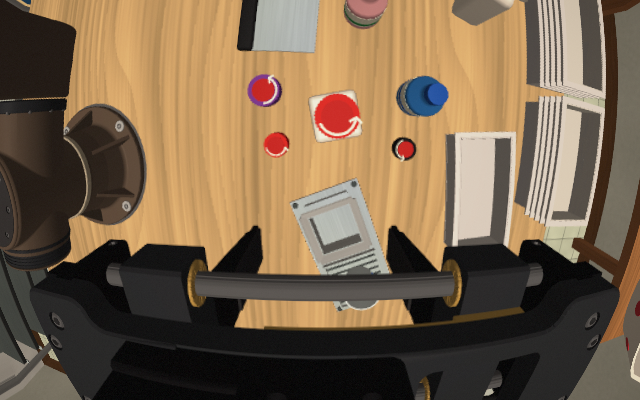

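The wrist picture shows the bottle with its large red cap at (336,116) and the well at (335,230). Next I'll rectify onto the known heights for exact centres and yaw.

```bash
cat >> h.py <<'E'
def wproj(p,X):
    E=np.array(p["extrinsics"]);K=p["K"];c=(np.asarray(X)-E[:3,3])@E[:3,:3]
    r=np.hypot(c[:,0],c[:,1]);th=np.arctan2(r,-c[:,2]);k=K[0][0]*th/np.maximum(r,1e-9)
    return np.c_[K[0][2]+k*c[:,0],K[1][2]-k*c[:,1]]
def ortho(img,p,c,z,half=65,ppm=2.2,yaw=0):
    n=int(2*half*ppm);g=(np.arange(n)+.5)/ppm-half
    U,V=np.meshgrid(g,-g);  # right=+x', up=+y'
    X=c[0]+U*np.cos(yaw)-V*np.sin(yaw);Y=c[1]+U*np.sin(yaw)+V*np.cos(yaw)
    q=wproj(p,np.c_[X.ravel(),Y.ravel(),np.full(X.size,z)]).astype(np.float32)
    return cv2.remap(img,q[:,0].reshape(n,n),q[:,1].reshape(n,n),cv2.INTER_CUBIC)
def rect(m,p,c,z,half=90,ppm=2):
    o=ortho(m.astype(np.uint8)*255,p,c,z,half,ppm);v,u=np.nonzero(o>127)
    P=np.c_[c[0]+(u+.5)/ppm-half,c[1]-((v+.5)/ppm-half)].astype(np.float32)
    return P.mean(0),cv2.minAreaRect(P)
E
python3 - <<'E'
from h import *
w=eyes.read_camera("wrist")
q=wproj(w,[[479,86,166],[489,-97,52]]);print(q)
caps=eyes.cut_out(w,"cap_center");c=min(caps,key=lambda d:np.hypot(*(np.array(d["uv"])-q[0])))
print("cap",rect(c["mask"],w,(479,86),166))
b=eyes.cut_out(w,"sanitiser")[0]["mask"];print("bot",rect(b|c["mask"],w,(479,86),100))
print("st",rect(eyes.cut_out(w,"station")[0]["mask"],w,(512,-153),6,160))
pan=[ortho(w["img"],w,(479,86),166),ortho(w["img"],w,(479,86),105,yaw=np.radians(15)),ortho(w["img"],w,(489,-97),52,yaw=np.radians(22.3)),ortho(w["img"],w,(489,-97),6,yaw=np.radians(22.3))]
for x in pan: x[143,::4]=255;x[::4,143]=255
cv2.imwrite("pics/w2.png",np.vstack([np.hstack(pan[:2]),np.hstack(pan[2:])])[:,:,::-1])
E
```

```text
[[336.94224124 119.63656192]
 [335.69541564 234.02523914]]
cap (array([479.38193,  88.21375], dtype=float32), ((479.5882873535156, 87.89706420898438), (52.63022994995117, 53.47910690307617), 14.03624439239502))
bot (array([479.54062,  87.7087 ], dtype=float32), ((479.5319519042969, 87.60952758789062), (69.23442840576172, 65.77713775634766), 12.804265975952148))
st (array([nan, nan], dtype=float32), ((0.0, 0.0), (0.0, 0.0), 0.0))h.py:35: RuntimeWarning: Mean of empty slice.
  return P.mean(0),cv2.minAreaRect(P)
  ret = um.true_divide(
```

View pics/w2.png

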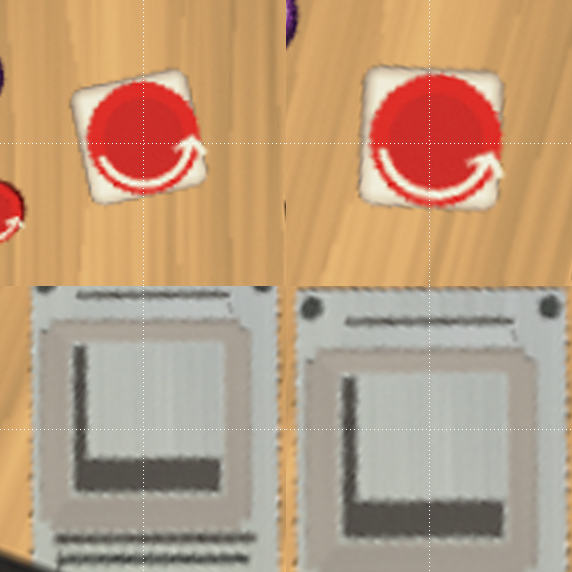

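Panels: the cap centre is at about (479.4, 87.5) and the bottle's yaw is about 12.8°. The well centre is (10, −182.4) from the cap, and its yaw is about 22.3°. Now to the grasp.

Run:
```python
from h import *
go([479.4,87,135],1.603)
```

```text
turn deg [ 0.02 -0.01  0.09] shift m [0.0707 0.014  0.2144]
```

>>> move_arm(
  plan=[
    [[0, 0, 0], [0.04, 0.007, 0.03], 0.6],
    [[0, 0, 0], [0.0707, 0.014, 0.07], 0.6],
    [[0, 0, 0], [0.0707, 0.014, 0.11], 0.6],
    [[0, 0, 0], [0.0707, 0.014, 0.14], 0.6],
    [[0, 0, 0], [0.0707, 0.014, 0.14], 0.6],
  ],
)

```text
t: 3.38
eef_pos: [478.8, 86.7, 208.0]
tcp_rot: [-3.138, -0.0, 1.604]
ft_force: [0.3, -0.7, 0.5]
opening: 0.8
grip_force: 0.0
```

Run:
```python
from h import *
s=readout.state();print(s["eef_pos"],s["tcp_rot"])
w=eyes.read_camera("wrist")
q=wproj(w,[[479,87,166]]);cs=eyes.cut_out(w,"cap_center")
for c in cs: print(c["score"],c["uv"],q,rect(c["mask"],w,(479,86),166))
go([479.4,87,135],1.603)
```

```text
[478.79132715  86.67634404 207.98070664] [-3.13804587e+00 -6.32677678e-05  1.60431612e+00]
0.76 [327.3, 216.0] [[326.02071924 221.3652091 ]] (array([479.24106,  91.24951], dtype=float32), ((478.4877624511719, 91.38525390625), (51.676998138427734, 56.34366989135742), 23.629379272460938))
0.72 [327.6, 168.7] [[326.02071924 221.3652091 ]] (array([477.11453, 123.45095], dtype=float32), ((477.7518615722656, 110.65660095214844), (51.26292419433594, 56.14657211303711), 10.619654655456543))
0.69 [418.0, 217.8] [[326.02071924 221.3652091 ]] (array([547.532  ,  91.15321], dtype=float32), ((547.3750610351562, 91.37500762939453), (22.98097038269043, 27.577163696289062), 45.0))
0.64 [234.3, 143.9] [[326.02071924 221.3652091 ]] (array([411.6726 , 141.92075], dtype=float32), ((412.25, 141.5), (31.5, 36.0), 90.0))
0.56 [251.3, 212.7] [[326.02071924 221.3652091 ]] (array([424.86633,  91.30007], dtype=float32), ((425.37506103515625, 90.6250228881836), (26.870054244995117, 23.688074111938477), 45.0))
0.44 [370.2, 23.2] [[326.02071924 221.3652091 ]] (array([nan, nan], dtype=float32), ((0.0, 0.0), (0.0, 0.0), 0.0))
turn deg [ 0.05 -0.01  0.04] shift m [ 0.0007 -0.0008  0.0752]h.py:35: RuntimeWarning: Mean of empty slice.
  return P.mean(0),cv2.minAreaRect(P)
  ret = um.true_divide(
```

>>> move_arm(
  plan=[
    [[0, 0, 0], [0.001, 0, 0.03], 0.6],
    [[0, 0, 0], [0.001, 0, 0.055], 0.6],
    [[0, 0, 0], [0.001, 0, 0.072], 0.6],
    [[0, 0, 0], [0.001, 0, 0.072], 0.6],
    [[0, 0, 0], [0.001, 0, 0.072], 0.6],
  ],
)

```text
t: 4.1
eef_pos: [480.5, 86.9, 138.6]
tcp_rot: [3.139, -0.0, 1.603]
ft_force: [0.6, 0.2, -0.2]
opening: 0.801
grip_force: 0.0
```

>>> move_arm(
  plan=[
    [[0, 0, 0], [0, 0, 0], -1],
    [[0, 0, 0], [0, 0, 0], -1],
    [[0, 0, 0], [0, 0, 0], -1],
    [[0, 0, 0], [0, 0, 0], -1],
    [[0, 0, 0], [0, 0, 0], -1],
  ],
)

```text
t: 4.72
eef_pos: [480.1, 86.9, 137.4]
tcp_rot: [3.141, -0.0, 1.603]
ft_force: [2.1, -0.2, 3.0]
opening: 0.547
grip_force: 30.0
```

>>> move_arm(
  plan=[
    [[0, 0, 0], [0, 0, -0.01], -1],
    [[0, 0, 0], [0, 0, -0.03], -1],
    [[0, 0, 0], [0, 0, -0.055], -1],
    [[0, 0, 0], [0, 0, -0.08], -1],
    [[0, 0, 0], [0, 0, -0.08], -1],
  ],
)

```text
t: 5.35
eef_pos: [480.0, 86.9, 218.5]
tcp_rot: [3.139, -0.0, 1.603]
ft_force: [-0.7, 0.4, -4.0]
opening: 0.55
grip_force: 30.0
```

Run:
```python
from h import *
s=readout.state();print(s["eef_pos"],s["tcp_rot"],s["ft_force"],s["opening"])
x,y=480.1+10,86.9-182.4
go([x,y,217],s["tcp_rot"][2]+np.radians(9.5))
w=eyes.read_camera("wrist");z0=217-135
o=ortho(w["img"],w,s["eef_pos"][:2],s["eef_pos"][2]-137+105,half=65,ppm=4,yaw=np.radians(12.8));cv2.imwrite("pics/g1.png",o[:,:,::-1])
```

```text
[480.04907324  86.8597138  218.49451292] [ 3.13913398e+00 -1.16748643e-04  1.60269810e+00] [-0.72187784  0.3935028  -3.99667925] 0.5499401049862805
turn deg [ 0.14  0.01 -9.5 ] shift m [-0.1826  0.0042  0.0015]
```

View pics/g1.png

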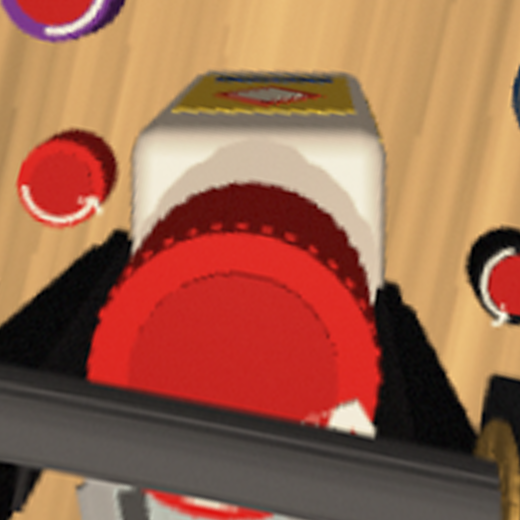

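The bottle hangs straight from the cap (cap at about (235,330)). Its edges line up with the 12.8° rectified view, so I'll carry it over the well.

>>> move_arm(
  plan=[
    [[0, 0, -2], [-0.03, 0.001, 0], -1],
    [[0, 0, -4], [-0.07, 0.002, 0], -1],
    [[0, 0, -7], [-0.115, 0.003, 0], -1],
    [[0, 0, -9.5], [-0.155, 0.004, 0], -1],
    [[0, 0, -9.5], [-0.1826, 0.0042, 0], -1],
  ],
)

```text
t: 6.02
eef_pos: [489.1, -97.0, 215.7]
tcp_rot: [-3.139, -0.001, 1.768]
ft_force: [-0.5, -0.1, -4.2]
opening: 0.55
grip_force: 30.0
```

>>> move_arm(
  plan=[
    [[0, 0, 0], [0, 0, 0], -1],
    [[0, 0, 0], [0, 0, 0], -1],
    [[0, 0, 0], [0, 0, 0], -1],
  ],
)

```text
t: 6.4
eef_pos: [489.6, -94.7, 216.8]
tcp_rot: [-3.141, -0.001, 1.769]
ft_force: [-0.1, -0.2, -3.4]
opening: 0.548
grip_force: 30.0
```

Run:
```python
from h import *
s=readout.state();print(s["eef_pos"],s["tcp_rot"],s["ft_force"],s["opening"])
go([490.1,-95.5,217],1.603+np.radians(9.5))
w=eyes.read_camera("wrist")
z=s["eef_pos"][2]-137.4
a=ortho(w["img"],w,(490.1,-95.5),52,half=65,ppm=3,yaw=np.radians(22.3))
b=ortho(w["img"],w,(490.1,-95.5),z+105,half=65,ppm=3,yaw=np.radians(22.3))
t=eyes.read_camera("top")
cv2.imwrite("pics/g2.png",np.hstack([a,b])[:,:,::-1])
m=eyes.cut_out(t,"sanitiser")
if m:
  P=np.array([onz(t,(u,v),z+100)[:2] for v,u in zip(*np.nonzero(m[0]["mask"]))],np.float32);print(cv2.minAreaRect(P))
```

```text
[489.58619645 -94.69861788 216.83548679] [-3.14095738e+00 -5.62616354e-04  1.76948469e+00] [-0.11165199 -0.181739   -3.38729501] 0.5483029641033034
turn deg [-0.04 -0.03  0.04] shift m [-0.0009  0.0003 -0.0002]
```

View pics/g2.png

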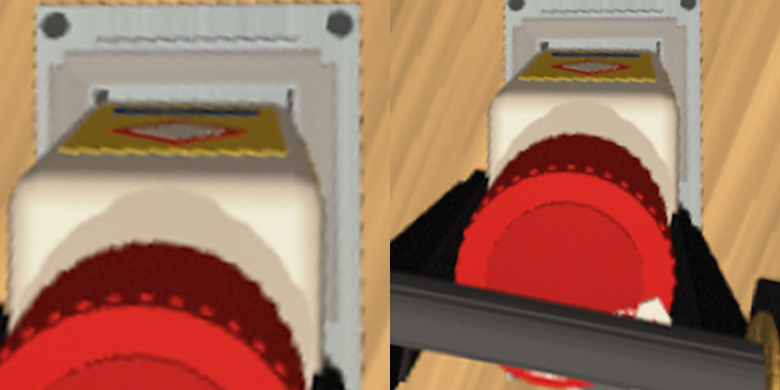

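Left panel: the well lip is centred within about 1 mm of the panel centre. Right panel: the bottle is centred and aligned. I'll lower it step by step.

>>> move_arm(
  plan=[
    [[0, 0, 0], [-0.0005, 0, 0.012], -1],
    [[0, 0, 0], [-0.0005, 0, 0.022], -1],
    [[0, 0, 0], [-0.0005, 0, 0.03], -1],
    [[0, 0, 0], [-0.0005, 0, 0.035], -1],
    [[0, 0, 0], [-0.0005, 0, 0.04], -1],
  ],
)

```text
t: 7.18
eef_pos: [491.1, -96.6, 177.9]
tcp_rot: [3.139, 0.002, 1.769]
ft_force: [1.8, -2.5, 9.6]
opening: 0.546
grip_force: 30.0
```

>>> move_arm(
  plan=[
    [[0, 0, 0], [0, 0, 0.003], -1],
    [[0, 0, 0], [0, 0, 0.006], -1],
    [[0, 0, 0], [0, 0, 0.009], -1],
    [[0, 0, 0], [0, 0, 0.009], -1],
  ],
)

```text
t: 7.68
eef_pos: [490.2, -96.2, 168.3]
tcp_rot: [3.141, 0.001, 1.769]
ft_force: [1.7, -1.1, -3.0]
opening: 0.544
grip_force: 29.9
```

>>> move_arm(
  plan=[
    [[0, 0, 0], [0, 0, 0.004], -1],
    [[0, 0, 0], [0, 0, 0.008], -1],
    [[0, 0, 0], [0, 0, 0.012], -1],
    [[0, 0, 0], [0, 0, 0.016], -1],
    [[0, 0, 0], [0, 0, 0.018], -1],
  ],
)

```text
t: 8.3
eef_pos: [489.9, -96.0, 149.9]
tcp_rot: [-3.141, -0.0, 1.768]
ft_force: [2.5, -0.4, -2.0]
opening: 0.547
grip_force: 29.9
```

>>> move_arm(
  plan=[
    [[0, 0, 0], [0, 0, 0.002], -1],
    [[0, 0, 0], [0, 0, 0.004], -1],
    [[0, 0, 0], [0, 0, 0.006], -1],
    [[0, 0, 0], [0, 0, 0.006], -1],
  ],
)

```text
t: 8.8
eef_pos: [489.7, -96.0, 144.9]
tcp_rot: [-3.142, -0.0, 1.768]
ft_force: [-2.0, 0.5, 9.6]
opening: 0.546
grip_force: 30.0
```

>>> move_arm(
  plan=[
    [[0, 0, 0], [0, 0, 0.0015], -1],
    [[0, 0, 0], [0, 0, 0.003], -1],
    [[0, 0, 0], [0, 0, 0.003], -1],
  ],
)

```text
t: 9.18
eef_pos: [489.7, -96.0, 142.2]
tcp_rot: [3.141, 0.0, 1.768]
ft_force: [-2.8, -0.9, 12.1]
opening: 0.547
grip_force: 30.0
```

>>> move_arm(
  plan=[
    [[0, 0, 0], [0, 0, 0.001], -1],
    [[0, 0, 0], [0, 0, 0.002], -1],
    [[0, 0, 0], [0, 0, 0.002], -1],
  ],
)

```text
t: 9.55
eef_pos: [489.9, -96.1, 141.2]
tcp_rot: [3.14, 0.001, 1.769]
ft_force: [-5.1, 0.0, 25.1]
opening: 0.548
grip_force: 30.0
```

The cap is on its stop (25 N). Now I'll twist it anticlockwise, which is negative about tool z, while holding it down.

>>> move_arm(
  plan=[
    [[0, 0, -6], [0, 0, 0], -1],
    [[0, 0, -13], [0, 0, 0], -1],
    [[0, 0, -20], [0, 0, 0], -1],
    [[0, 0, -27], [0, 0, 0], -1],
    [[0, 0, -34], [0, 0, 0], -1],
  ],
)

```text
t: 10.18
eef_pos: [490.5, -96.1, 141.1]
tcp_rot: [3.14, 0.002, 2.365]
ft_force: [-2.0, 1.0, 20.0]
opening: 0.546
grip_force: 30.0
```

>>> move_arm(
  plan=[
    [[0, 0, -7], [0, 0, 0], -1],
    [[0, 0, -14], [0, 0, 0], -1],
    [[0, 0, -21], [0, 0, 0], -1],
    [[0, 0, -28], [0, 0, 0], -1],
    [[0, 0, -33], [0, 0, 0], -1],
  ],
)

```text
t: 10.8
eef_pos: [490.6, -96.0, 141.0]
tcp_rot: [3.141, 0.003, 2.941]
ft_force: [-1.8, 1.5, 19.7]
opening: 0.551
grip_force: 30.0
```

Run:
```python
from h import *
s=readout.state();print(s)
w=eyes.read_camera("wrist")
save(w,"t1.png")
```

```text
{'t': 10.8, 'joints': array([-3.25827098e-01,  4.12138444e-01,  1.94542235e+00,  7.41361066e-04,
        7.81196930e-01, -1.69625817e+00]), 'qvel': array([ 0.00137189, -0.00122375,  0.0012292 ,  0.00084117,  0.00142005,
       -0.67874307]), 'tau': array([ -0.51380228, -39.31086302, -15.20818591,  -0.40591034,
        -0.39812643,   0.79555962]), 'eef_pos': array([490.5984623 , -96.04842143, 141.04788199]), 'tcp_rot': array([3.14142799e+00, 2.87801912e-03, 2.94070149e+00]), 'ft_force': array([-1.77995153,  1.48748655, 19.66638722]), 'moment': array([ 0.46716979,  0.12437582, -0.09516491]), 'grip_force': 30.021519404836, 'opening': 0.5514815920164218}
```

View pics/t1.png

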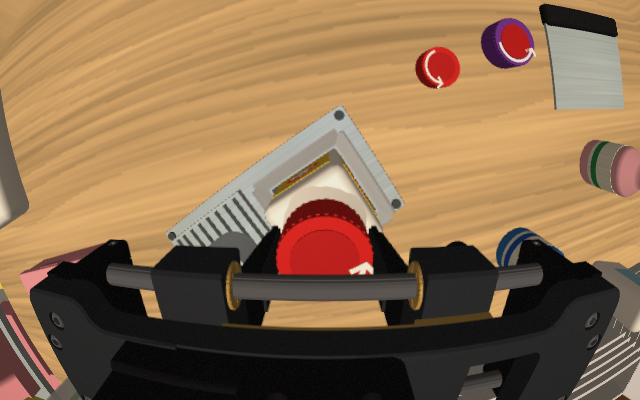

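The well is at (320,190) with the bottle seated square in it. The arrow stayed put relative to the fingers, so the cap turned with them. Lifting slowly.

>>> move_arm(
  plan=[
    [[0, 0, 0], [0, 0, -0.003], -1],
    [[0, 0, 0], [0, 0, -0.007], -1],
    [[0, 0, 0], [0, 0, -0.011], -1],
    [[0, 0, 0], [0, 0, -0.015], -1],
    [[0, 0, 0], [0, 0, -0.018], -1],
  ],
)

```text
t: 11.48
eef_pos: [489.5, -95.9, 157.2]
tcp_rot: [3.141, -0.001, 2.938]
ft_force: [-0.3, 0.8, -0.8]
opening: 0.548
grip_force: 30.0
```

Only about 0.8 N of load, so the cap is free. Continuing up.

>>> move_arm(
  plan=[
    [[0, 0, 0], [0, 0, -0.015], -1],
    [[0, 0, 0], [0, 0, -0.035], -1],
    [[0, 0, 0], [0, 0, -0.055], -1],
    [[0, 0, 0], [0, 0, -0.068], -1],
    [[0, 0, 0], [0, 0, -0.073], -1],
  ],
)

```text
t: 12.1
eef_pos: [489.9, -96.0, 230.6]
tcp_rot: [3.142, 0.0, 2.938]
ft_force: [0.2, -0.1, -1.1]
opening: 0.547
grip_force: 30.0
```

>>> move_arm(
  plan=[
    [[0, 0, 0], [0, 0, 0], -1],
    [[0, 0, 0], [0, 0, 0], -1],
    [[0, 0, 0], [0, 0, 0], -1],
  ],
)

```text
t: 12.48
eef_pos: [489.8, -96.0, 229.7]
tcp_rot: [3.141, -0.001, 2.938]
ft_force: [0.3, -0.3, -0.2]
opening: 0.543
grip_force: 30.0
```

Run:
```python
from h import *
s=readout.state();print(s["eef_pos"],s["tcp_rot"],s["ft_force"],s["opening"],s["grip_force"])
p=eyes.read_camera("scene");w=eyes.read_camera("wrist")
a=cv2.resize(p["img"][120:230,220:390],(640,414),interpolation=cv2.INTER_CUBIC)
b=w["img"][90:330,140:460]
cv2.imwrite("pics/f.png",np.hstack([cv2.resize(a,(466,300)),cv2.resize(b,(330,300))])[:,:,::-1])
c=eyes.cut_out(p,"cap_center");print([(round(d["score"],2),d["uv"]) for d in c])
print(proj(p,[s["eef_pos"][0],s["eef_pos"][1],s["eef_pos"][2]+13]),proj(p,[489,-95,158]))
```

```text
[489.7540688  -95.99217583 229.746735  ] [ 3.14139643e+00 -8.56496816e-04  2.93786336e+00] [ 0.31424351 -0.2853077  -0.24832004] 0.5431617742771099 29.995675936806947
[(0.66, [334.5, 186.0]), (0.6, [313.6, 223.4]), (0.57, [288.2, 146.8]), (0.54, [360.9, 190.0])]
[np.float64(291.6923441458334), np.float64(147.8258139267127)] [np.float64(292.8941121679409), np.float64(166.44081970583852)]
```

View pics/f.png

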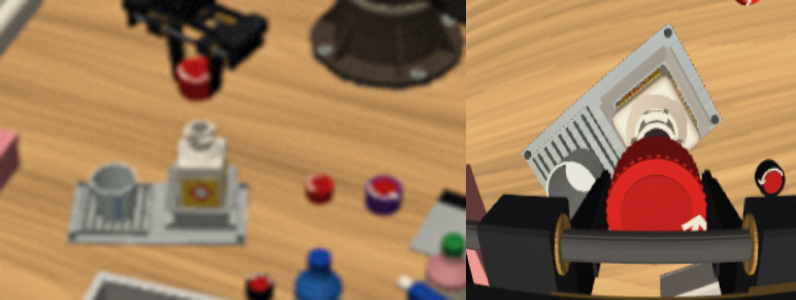

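The open bottle sits square in the well, with its neck at (200,130) in the left panel. The cap is held level about 68 mm above the mouth, at (195,77). Handing in.

```bash
python3 -c "
from cell import env;print(env.job_done())"
```

```text
the job is handed in; nothing more can be done
None
```

The job is handed in at about 12.6 s of the 43 s allowed: the sanitiser bottle stands squarely in the well, uncapped, and the gripper holds its cap level about 68 mm above the open mouth; the verdict was not shown.

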